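# Turn the settled cold-brew bottle over and start its steep

## Task

Move the empty white cup off the cork-topped stand and set it upright in the blue tray, then lift the amber green-capped bottle off the wooden riser and, without putting it down on the way, turn it fully upside down in the air, keep it so for two seconds, and set it gently upright in the middle of the stand, its whole base on the cork. With the bottle standing there, press the timer's orange button right down to start the steep and let it go. Do not drop the bottle or the cup, and leave the glass tumbler on the riser, the yellow notes and the green lid lying near the timer where they are.

Things in the scene. Friction and masses are not known exactly. Their poses are not given: they have to be found in the camera images.
- bottle: Closed amber glass bottle with green screw cap and a paper band low on its body, 0.35 kg, loose. Origin: centre of its underside; z axis runs up from base to cap. Straight round body 60 mm in diameter from the base to 98 mm, shoulder narrowing to a 40 mm neck at 112 mm, cap 47 mm in diameter from 117 to 135 mm (the top). Starts upright on the riser, 90 mm to one side of the riser's middle.
- bottle_mid (a point): Point on the bottle's axis 85 mm above its underside, on the straight body (60 mm across): a good height to grip. The bottle's centre of mass lies about 60 to 65 mm above its underside. Axes as the bottle's.
- riser: Fixed wooden desk riser, 140 mm (its x) by 300 mm (its y), top surface 50 mm above the desk. Origin: centre of its underside. Bottle and tumbler stand on it at y = +90 mm and y = -90 mm, either way round.
- stand: Fixed round steel stand with a cork disc on top, 116 mm in diameter, cork 110 mm in diameter, its top face 45 mm above the desk. Origin: centre of its underside, z up. The cup stands on its middle at the start.
- cup: Empty white ceramic cup without handle, loose, 0.12 kg, 85 mm tall, 62 mm outside diameter at the rim and narrower towards the foot, wall 3 mm, open at the top. Origin: centre of its underside; z up. Can be gripped across its outside from above.
- tray: Fixed open blue tray, 150 mm square outside, wall 5 mm, rim 18 mm above the desk, inner floor 5 mm above the desk. Origin: centre of its underside.
- timer_top (a point): Middle of the top of the timer's round orange button (32 mm in diameter), on a fixed flat white case (90 x 66 mm, 10 mm thick, with a small dark screen) lying on the desk. It is pressed straight down.
- timer (a joint): Travel of the timer's button: 0 when up, 0.006 m when fully down. A spring brings it up again; fully down takes about 4 N.
- tumbler: Bystander on the riser: clear glass tumbler with black cap, 59 mm in diameter, 137 mm tall, loose. Origin: centre of its underside. Leave alone.
- notes: Bystander: loose yellow block of sticky notes, 60 x 60 x 25 mm. Origin: centre of its underside. Leave alone.
- sparelid: Bystander: loose green jar lid lying flat, 60 mm in diameter, 12 mm high. Origin: centre of its underside. Leave alone.

How it is judged:
By the outcome, as a careful person would: the job done as asked, in the order asked, and still so for the second after the job is handed in, with the robot touching nothing.
It also fails if it takes over 72 s, if anything falls off the work surface, if the arm or the gripper's body presses on something with over 40 N, if the wrist force passes 120 N, or if a joint passes its speed limit or range.

## Robot

A 6-joint arm with a two-finger parallel gripper is mounted at the origin on the work surface. World frame = base frame: x ahead of the robot, y to its left, z up, the work surface at z = 0. Lengths are in m, angles in degrees, forces in N, time in s.
With the tool pointing down it reaches from about 0.275 to 0.75 m from the base axis. Payload 10.2 kg.
Tool frame: the origin (TCP) lies on the centre line of the jaws, within the pads' length; the fingertips stand robot.tip_reach ahead of it and the grasp point (between the pads) lies 8 mm behind it (robot.tip_reach is the distance from the TCP to the fingertips, in m); z points along the fingers, y is the line along which they close (so a half turn about z gives the same grasp; the last joint's range is limited). The gripper opens to 88 mm and grips with 3 to 60 N. Pads are 18 mm wide; open, the fingers measure 123 mm over their backs; the gripper's body (75 mm by 187 mm) begins 45 mm behind the grasp point.
Start: joints at [-12.8, 17.928, 85.812, -0, 76.261, -12.8], TCP at [0.525, -0, 0.25] pointing down, gripper open.
Joint ranges: [-168.41, 168.41], [-55.51, 124.54], [10.69, 146.95], [-70.63, 250.63], [1, 178], [-165.06, 165.06]. Speed limits (degrees/s): [136.94, 136.94, 172.46, 180, 180, 180].

## Interface

Orientations are given as [roll, pitch, yaw] about the fixed x, y, z axes, in that order (R = Rz(yaw) Ry(pitch) Rx(roll)).
In Python, from plant import robot gives the robot as it stands.
- The arm moves only by the tool move_arm, never from a script. Its arguments are lists of equal length, an entry for each row: "slide": the shift along the tool's x, y, z in m, a list of three; "rotation": the turn, a rotation vector about the tool's x, y, z in degrees, a list of three; "gripper": the closure, from -1 (fully open) to 1 (shut), so that 0 is half open. In form: {"slide": [[tx, ty, tz], ...], "rotation": [[rx, ry, rz], ...], "gripper": [gripper, ...]}. A call has 1 to 8 rows; each row shifts and turns the commanded pose from where the row before left it, along the tool's axes as they then stand; what a row does not reach is not made up. A row lasts 1/8 s, in which the tool goes at most 62.5 mm and 10.7 degrees, less where a joint would pass 70% of its speed; a pose out of reach is approached as far as the arm can. A call is refused whole if a number of a shift passes 0.0625 or a number of a turn 10.7, either way. A call with a gripper value outside its range is refused whole. The fingers move at their own pace and stop on an object; "squeeze" is the grip in N (left out, the last holds). Time passes only in rows, so rows that do not move let the fingers close. It gives the time, the measured TCP pose, the force, the opening and the grip force at its end, in the units of the state.
- robot.observe(): the state, without advancing time (a new reading comes with each control period).
- robot.grab_frame(name): name is "scene" or "side" or "wrist"; returns a dict with "color" (384x512x3 uint8, blue, green, red), "camera_matrix" (3x3 intrinsics, pixels), "R" (3x3) and "t" (3): a world point X has camera coordinates R X + t; the wrist camera has in their place "hand_eye" (4x4, takes a point from camera to tool coordinates, whose origin is the TCP and whose axes are the flange's). Camera axes: x right, y down, z forward; pixel columns grow to the right and rows downward; lengths in m; the calibration is good to about 2 mm. The wrist camera is an equidistant fisheye: a pixel r from the principal point sees the ray r / f radians off the axis. A picture is of the moment at which its call begins: read the wrist's pose just before it. There is no depth.
- robot.close_job(): hands the job in; it is judged then, once.
The state is a dict: "t": time; "joints": joint angles; "dq": joint speeds; "joint_torque": joint torques, N m; "position": TCP position; "tcp_rot": TCP orientation; "contact_force": force on the tool from outside, world axes, zero at the start; "moment": the same for the moment, N m; "grip_width": opening from 0.0 (shut) to 1.0 (fully open); "grip_force": force on a finger pad.
Only numpy, scipy, OpenCV 4.12 (cv2) and the standard library are available. Lean on these libraries where they do the work, as an engineer would, in place of code of your own. Each camera call takes 0.05 s, during which the arm holds its last target. There are 200 camera calls.

## Working session

There is one attempt and no reset: what is moved stays moved. The work goes in short steps, Python scripts to look and compute and a tool call to move; the robot and the scene stay as the last step left them, time stands still between calls to the robot, and variables do not carry over. Pictures are saved under pics/ and viewed, at most 11 in all, crops included, and the job is handed in when it is done.

Besides the shell and the picture viewer there is one more tool, called after "Call:" as name(argument=value, ...) on one line, values as JSON. move_arm: Moves the arm, as the interface text tells. Its arguments: {"type":"object","properties":{"slide":{"type":"array","items":{"type":"array","items":{"type":"number"}}},"rotation":{"type":"array","items":{"type":"array","items":{"type":"number"}}},"gripper":{"type":"array","items":{"type":"number"}},"squeeze":{"type":"number"}},"required":["slide","rotation","gripper"]}

```bash
mkdir -p pics; ls; python3 - <<'E'
from plant import robot
import cv2,numpy as np
s=robot.observe();print(s, robot.tip_reach)
for n in("scene","side"):
    f=robot.grab_frame(n);cv2.imwrite(f"pics/{n}0.png",f["color"]);print(n,f["camera_matrix"].round(1).tolist(),np.round(f["R"],3).tolist(),np.round(f["t"],3).tolist())
    np.savez(f"pics/{n}.npz",K=f["camera_matrix"],R=f["R"],t=f["t"])
E
```

```text
pics
{'t': 0.0, 'joints': array([-1.28008624e+01,  1.79584904e+01,  8.58528945e+01, -1.06477140e-03,
        7.62608988e+01, -1.27979510e+01]), 'dq': array([-0.03633021,  0.08669618,  0.08354195, -0.00266704, -0.10161403,
       -0.02684011]), 'joint_torque': array([-1.80187753e-04, -4.02218950e+01, -2.52264959e+01,  6.94810320e-02,
        3.53677373e-02, -8.52248218e-05]), 'position': array([5.24771470e-01, 2.63452034e-05, 2.49176904e-01]), 'tcp_rot': array([-1.79929283e+02, -1.50035100e-02,  8.99973328e+01]), 'contact_force': array([ 0.1764279 , -0.49087556,  0.59514527]), 'moment': array([0.0342636 , 0.05989855, 0.00539233]), 'grip_force': 0.0, 'grip_width': 1.0039554884998245} 0.011
scene [[398.8, 0.0, 250.5], [0.0, 398.8, 196.4], [0.0, 0.0, 1.0]] [[-0.77, 0.638, 0.011], [0.528, 0.646, -0.551], [-0.359, -0.419, -0.834]] [0.379, -0.219, 1.417]
side [[494.3, 0.0, 251.2], [0.0, 494.3, 194.6], [0.0, 0.0, 1.0]] [[0.877, -0.48, 0.004], [-0.309, -0.571, -0.76], [0.367, 0.666, -0.65]] [-0.466, 0.244, 1.274]
```

View pics/scene0.png

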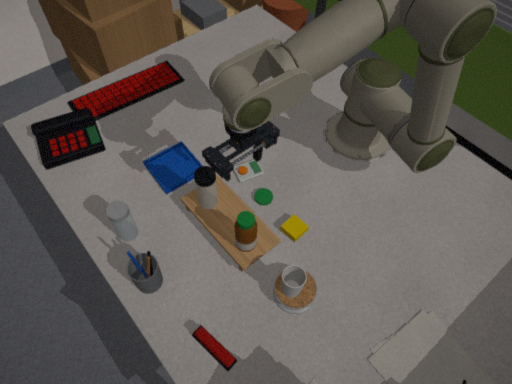

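View pics/side0.png

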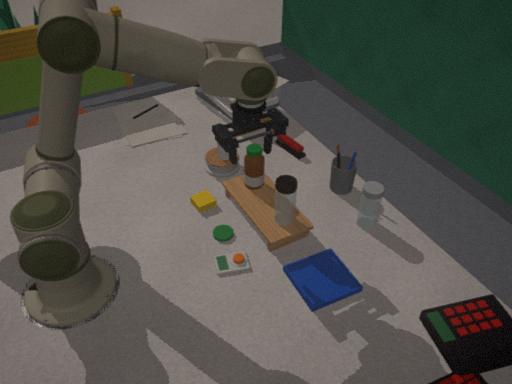

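The scene view shows the cup at (293,278) on its stand at (295,292), the tray at (173,167), the bottle cap at (246,219), the tumbler cap at (205,175), the lid at (264,197) and the notes at (294,228). The side view shows the button at (239,259), the tray at (322,278), the bottle cap at (254,150) and the tumbler cap at (286,184).

```bash
cat > h.py <<'E'
import numpy as np,cv2
def cam(n): d=np.load(f"pics/{n}.npz");return d["K"],d["R"],d["t"]
def ray(n,p):
    K,R,t=cam(n);d=R.T@np.linalg.inv(K)@[p[0],p[1],1];return -R.T@t,d/np.linalg.norm(d)
def plane(n,p,z): c,d=ray(n,p);return c+d*(z-c[2])/d[2]
def tri(a,b):
    (c1,d1),(c2,d2)=ray("scene",a),ray("side",b)
    s=np.linalg.lstsq(np.c_[d1,-d2],c2-c1,rcond=None)[0];x,y=c1+s[0]*d1,c2+s[1]*d2
    return (x+y)/2,np.linalg.norm(x-y)
def blob(img,lo,hi,box):
    x0,y0,x1,y1=box;m=np.zeros(img.shape[:2],np.uint8)
    m[y0:y1,x0:x1]=cv2.inRange(cv2.cvtColor(img,cv2.COLOR_BGR2HSV),lo,hi)[y0:y1,x0:x1]
    n,_,st,ce=cv2.connectedComponentsWithStats(m);i=1+np.argmax(st[1:,4]) if n>1 else 0
    return ce[i],st[i]
def mask(img,lo,hi,box):
    x0,y0,x1,y1=box;m=np.zeros(img.shape[:2],np.uint8)
    m[y0:y1,x0:x1]=cv2.inRange(cv2.cvtColor(img,cv2.COLOR_BGR2HSV),lo,hi)[y0:y1,x0:x1];return m
E
python3 - <<'E'
from h import *
A=cv2.imread("pics/scene0.png");B=cv2.imread("pics/side0.png")
S={"cap":((50,80,40),(85,255,255),(230,205,265,235),(240,140,270,162),.126),
"lid":((50,80,40),(85,255,255),(250,185,280,210),(205,222,240,245),.008),
"notes":((20,120,80),(35,255,255),(275,210,315,245),(185,185,220,215),.02),
"button":((3,150,120),(15,255,255),(233,160,255,182),(228,250,250,270),.016),
"tray":((100,120,40),(125,255,255),(135,135,215,195),(275,245,370,312),.01),
"cork":((5,60,80),(20,200,255),(265,255,330,315),(195,140,240,180),.045)}
for k,(lo,hi,b1,b2,z) in S.items():
    p,s1=blob(A,lo,hi,b1);q,s2=blob(B,lo,hi,b2);X,e=tri(p,q)
    print(k,p.round(1),s1,q.round(1),s2,"tri",X.round(3),e.round(4),"pl",plane("scene",p,z).round(3),plane("side",q,z).round(3))
C=np.vstack([cv2.resize(A[130:320,130:340],None,fx=2.8,fy=2.8,interpolation=2)[:540]])
D=cv2.resize(B[130:320,180:380],None,fx=3,fy=3,interpolation=2)
cv2.imwrite("pics/sc1.png",C);cv2.imwrite("pics/si1.png",D)
E
```

```text
cap [245.4 219.8] [237 211  18  18 261] [254.  149.9] [247 144  15  13 170] tri [0.593 0.099 0.177] 0.0004 pl [0.574 0.076 0.126] [0.628 0.161 0.126]
lid [263.2 196.1] [254 188  19  17 248] [222.6 232.6] [213 225  20  17 261] tri [ 0.433 -0.009  0.007] 0.0002 pl [ 0.433 -0.008  0.008] [ 0.432 -0.009  0.008]
notes [293.9 227.4] [280 214  29  28 447] [203.1 200.8] [190 190  27  23 384] tri [0.438 0.138 0.014] 0.0001 pl [0.44 0.14 0.02] [0.435 0.131 0.02 ]
button [242.6 169.8] [238 166   9   9  45] [238.1 257.5] [233 254  11   8  72] tri [ 0.423 -0.124  0.019] 0.0 pl [ 0.422 -0.125  0.016] [ 0.424 -0.122  0.016]
tray [172.8 166.7] [ 143  142   59   52 1697] [321.7 279. ] [ 284  249   78   62 2806] tri [ 0.587 -0.286  0.006] 0.0033 pl [ 0.589 -0.285  0.01 ] [ 0.583 -0.288  0.01 ]
cork [297.1 292.8] [275 271  42  37 715] [216.  158.6] [205 147  27  20 290] tri [0.566 0.297 0.025] 0.0144 pl [0.579 0.297 0.045] [0.55  0.277 0.045]
```

View pics/sc1.png

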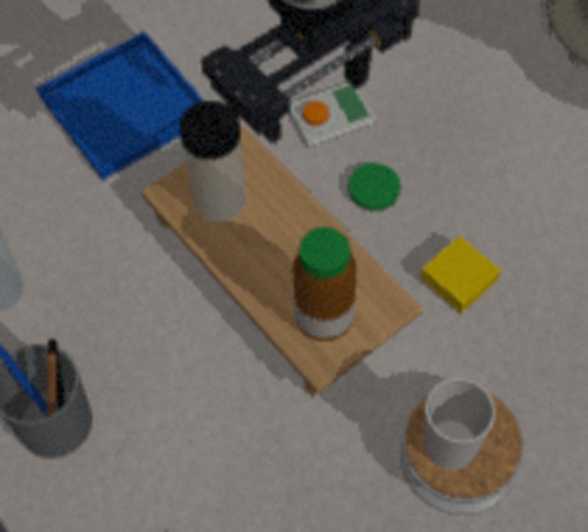

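The crop shows the cup rim centred at crop (459,417), the cork ellipse at about (463,441), and the tumbler cap at (211,130). The tray, lid and notes are all clear of each other.

```bash
python3 - <<'E'
from h import *
u=lambda x,y:(130+x/2.8,130+y/2.8)
print("rim",plane("scene",u(459,417),.130),"cork",plane("scene",u(463,441),.045),"tumb",plane("scene",u(211,130),.187))
for p in [(317,393),(421,312),(240,128),(145,193)]: print("riser",plane("scene",u(*p),.05).round(3))
for p in [(145,35),(40,92),(108,174),(205,105)]: print("tray",plane("scene",u(*p),.018).round(3))
E
```

```text
rim [0.58948657 0.28281748 0.13      ] cork [0.57303849 0.2833688  0.045     ] tumb [ 0.59481579 -0.07000228  0.187     ]
riser [0.65 0.16 0.05]
riser [0.515 0.159 0.05 ]
riser [ 0.518 -0.141  0.05 ]
riser [ 0.649 -0.136  0.05 ]
tray [ 0.51  -0.347  0.018]
tray [ 0.656 -0.351  0.018]
tray [ 0.658 -0.203  0.018]
tray [ 0.517 -0.213  0.018]
```

Call:
move_arm(slide=[[0.035,0.006,0],[0.035,0.006,0],[0.035,0.007,0],[0.035,0.007,0],[0.035,0.007,0],[0.035,0.007,0],[0.035,0.007,0],[0.035,0.007,0]], rotation=[[0,0,0],[0,0,0],[0,0,0],[0,0,0],[0,0,0],[0,0,0],[0,0,0],[0,0,0]], gripper=[-1,-1,-1,-1,-1,-1,-1,-1])

```text
t: 1.1
position: [0.579, 0.2811, 0.2493]
tcp_rot: [-180.0, 0.0, 90.0]
contact_force: [0.0, -0.5, -0.2]
grip_width: 1.0
grip_force: 0.0
```

```bash
python3 - <<'E'
from plant import robot
import numpy as np,cv2
s=robot.observe();f=robot.grab_frame("wrist");print(s["position"],s["tcp_rot"]);cv2.imwrite("pics/w1.png",f["color"])
print({k:np.round(v,3).tolist() for k,v in f.items() if k!="color"})
np.savez("pics/w.npz",K=f["camera_matrix"],H=f["hand_eye"])
for n in("scene","side"):cv2.imwrite(f"pics/{n}2.png",robot.grab_frame(n)["color"])
E
```

```text
[0.57899707 0.2811271  0.24925907] [-1.79951744e+02  1.70811402e-02  8.99993043e+01]
{'camera_matrix': [[297.319, 0.0, 256.524], [0.0, 297.319, 191.749], [0.0, 0.0, 1.0]], 'hand_eye': [[0.001, -0.955, -0.297, 0.078], [1.0, 0.0, 0.002, -0.0], [-0.002, -0.297, 0.955, -0.135], [0.0, 0.0, 0.0, 1.0]]}
```

View pics/w1.png

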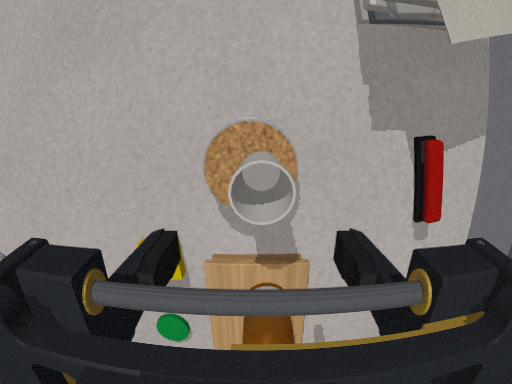

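The wrist view shows the cup rim centred at (262,191) and the cork centred at about (251,165).

```bash
cat >> h.py <<'E'
from scipy.spatial.transform import Rotation as Ro
def wray(p,pos,rpy):
    d=np.load("pics/w.npz");K,H=d["K"],d["H"];v=(np.array(p)-K[:2,2])/K[0,0];th=np.linalg.norm(v)
    r=np.r_[v/max(th,1e-9)*np.sin(th),np.cos(th)];M=Ro.from_euler("xyz",rpy,degrees=True).as_matrix()
    return M@H[:3,3]+pos,M@H[:3,:3]@r
def wplane(p,pos,rpy,z): c,d=wray(p,pos,rpy);return c+d*(z-c[2])/d[2]
E
python3 - <<'E'
from h import *
P=([.579,.2811,.2493],[180,0,90])
for n,p,z in [("rim",(262,191),.13),("riml",(229,191),.13),("rimr",(295,191),.13),("cork",(251,165),.045),("cl",(205,165),.045),("cr",(298,165),.045),("ct",(251,121),.045)]: print(n,wplane(p,*P,z).round(4))
# colour-based cork ellipse in wrist and scene/side
for n,box in[("w1",(190,110,310,215)),("scene2",(265,255,330,320)),("side2",(195,140,245,185))]:
    m=mask(cv2.imread(f"pics/{n}.png"),(5,70,60),(20,255,255),box)
    m=cv2.morphologyEx(m,cv2.MORPH_OPEN,np.ones((2,2)))
    h=cv2.convexHull(cv2.findNonZero(m));(c,_,_)=e=cv2.fitEllipse(h);print(n,e, (wplane(c,*P,.045) if n=="w1" else plane(n[:-1],c,.045)).round(4))
A=cv2.imread("pics/scene2.png");B=cv2.imread("pics/side2.png")
cv2.imwrite("pics/mix2.png",np.hstack([cv2.resize(A[250:325,255:335],None,fx=5,fy=5),cv2.resize(B[115:190,190:270],None,fx=5,fy=5)]))
E
```

```text
rim [0.5841 0.2805 0.13  ]
riml [0.5545 0.2804 0.13  ]
rimr [0.6139 0.2805 0.13  ]
cork [0.5729 0.286  0.045 ]
cl [0.5186 0.2863 0.045 ]
cr [0.6281 0.2862 0.045 ]
ct [0.5731 0.3373 0.045 ]
w1 ((251.2323760986328, 167.24807739257812), (90.58489227294922, 92.80254364013672), 98.10005187988281) [0.5732 0.2833 0.045 ]
scene2 ((296.1321716308594, 288.6583251953125), (38.61772155761719, 41.800621032714844), 114.55123138427734) [0.5736 0.287  0.045 ]
side2 ((227.05580139160156, 167.31195068359375), (34.734954833984375, 46.73726272583008), 135.79640197753906) [0.5609 0.2173 0.045 ]
```

Call:
move_arm(slide=[[-0.001,0.005,0.03],[0,0,0.035],[0,0,0.035],[0,0,0.03],[0,0,0.024],[0,0,0],[0,0,0],[0,0,0]], rotation=[[0,0,0],[0,0,0],[0,0,0],[0,0,0],[0,0,0],[0,0,0],[0,0,0],[0,0,0]], gripper=[-1,-1,-1,-1,-1,-1,1,1], squeeze=15)

```text
t: 2.25
position: [0.5845, 0.2789, 0.097]
tcp_rot: [179.9, -0.0, 90.0]
contact_force: [-0.4, -0.3, 0.5]
grip_width: 0.794
grip_force: 0.0
```

Call:
move_arm(slide=[[0,0,0],[0,0,0],[0,0,0]], rotation=[[0,0,0],[0,0,0],[0,0,0]], gripper=[1,1,1])

```text
t: 2.62
position: [0.5842, 0.2791, 0.0965]
tcp_rot: [179.9, -0.0, 90.0]
contact_force: [-1.8, -0.1, 5.2]
grip_width: 0.698
grip_force: 14.8
```

Call:
move_arm(slide=[[0,0,-0.02],[0,0,-0.05],[0,0,-0.05],[0,0,-0.05],[-0.02,0,-0.035],[-0.04,0,0],[-0.04,0,0],[-0.04,0,0]], rotation=[[0,0,0],[0,0,0],[0,0,0],[0,0,0],[0,0,0],[0,0,0],[0,0,0],[0,0,0]], gripper=[1,1,1,1,1,1,1,1])

```text
t: 3.62
position: [0.5838, 0.1378, 0.3003]
tcp_rot: [-180.0, 0.0, 90.0]
contact_force: [0.3, -1.0, -2.3]
grip_width: 0.697
grip_force: 15.0
```

Call:
move_arm(slide=[[-0.04,0,0],[-0.04,0,0],[-0.04,0,0],[-0.04,0,0],[-0.04,0,0],[-0.04,0,0],[-0.04,0,0],[-0.04,0,0]], rotation=[[0,0,0],[0,0,0],[0,0,0],[0,0,0],[0,0,0],[0,0,0],[0,0,0],[0,0,0]], gripper=[1,1,1,1,1,1,1,1])

```text
t: 4.62
position: [0.5838, -0.1823, 0.3003]
tcp_rot: [-180.0, -0.0, 90.0]
contact_force: [0.7, -0.2, -2.8]
grip_width: 0.696
grip_force: 15.0
```

Call:
move_arm(slide=[[-0.04,0,0],[-0.03,0,0],[-0.025,0,0],[0,0,0],[0,0,0]], rotation=[[0,0,0],[0,0,0],[0,0,0],[0,0,0],[0,0,0]], gripper=[1,1,1,1,1])

```text
t: 5.25
position: [0.5841, -0.2751, 0.3005]
tcp_rot: [-180.0, -0.0, 90.0]
contact_force: [0.1, 0.6, -1.0]
grip_width: 0.69
grip_force: 15.0
```

```bash
python3 - <<'E'
from plant import robot
import numpy as np,cv2
a=robot.grab_frame("scene")["color"];b=robot.grab_frame("side")["color"];w=robot.grab_frame("wrist")["color"]
cv2.imwrite("pics/mix3.png",np.vstack([np.hstack([a[90:282,120:376],b[100:292,220:476]]),w[::2,::2].repeat(2,1)*1][:1]+[np.hstack([cv2.resize(w,(512,384))])]))
print(robot.observe()["position"])
E
```

```text
[ 0.58418804 -0.27502514  0.30088753]
```

View pics/mix3.png

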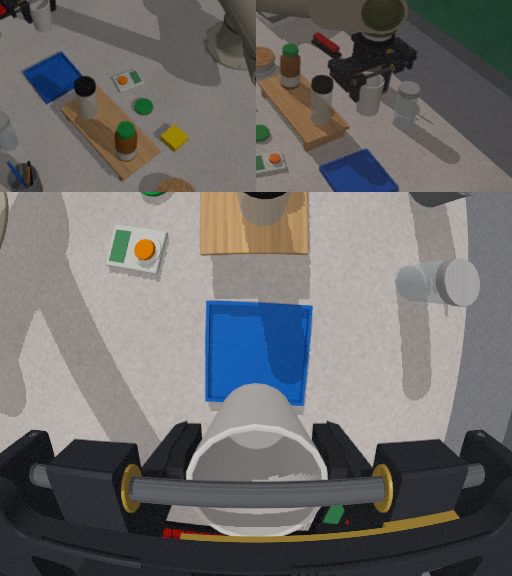

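The cup is held upright. In the wrist view the tray is centred at about (257,160) and the button at (144,57), both in wrist pixels.

```bash
python3 - <<'E'
from h import *
P=([.5842,-.2750,.3009],[180,0,90])
for p in [(207,109),(312,114),(305,212),(206,209)]: print("tray",wplane(p,*P,.018).round(4))
print("btn",wplane((144,57),*P,.018).round(4))
print("rim",wplane((257,288),*P,.33).round(4))
E
```

```text
tray [ 0.5152 -0.2058  0.018 ]
tray [ 0.6628 -0.2126  0.018 ]
tray [ 0.6585 -0.3595  0.018 ]
tray [ 0.5081 -0.3547  0.018 ]
btn [ 0.4224 -0.1239  0.018 ]
rim [ 0.5844 -0.2739  0.33  ]
```

Call:
move_arm(slide=[[-0.008,0.001,0.05],[0,0,0.055],[0,0,0.055],[0,0,0.04],[0,0,0.02],[0,0,0.011],[0,0,0.003],[0,0,0]], rotation=[[0,0,0],[0,0,0],[0,0,0],[0,0,0],[0,0,0],[0,0,0],[0,0,0],[0,0,0]], gripper=[1,1,1,1,1,1,1,1])

```text
t: 6.4
position: [0.5854, -0.2841, 0.0675]
tcp_rot: [179.9, 0.0, 90.0]
contact_force: [0.7, 0.7, -1.8]
grip_width: 0.691
grip_force: 15.0
```

Call:
move_arm(slide=[[0,0,0.002],[0,0,0.001]], rotation=[[0,0,0],[0,0,0]], gripper=[1,1])

```text
t: 6.65
position: [0.5851, -0.2841, 0.064]
tcp_rot: [180.0, 0.0, 90.0]
contact_force: [0.4, -0.6, -1.3]
grip_width: 0.693
grip_force: 15.0
```

Call:
move_arm(slide=[[0,0,0.002],[0,0,0.002],[0,0,0.001],[0,0,0]], rotation=[[0,0,0],[0,0,0],[0,0,0],[0,0,0]], gripper=[1,1,1,1])

```text
t: 7.15
position: [0.585, -0.284, 0.0586]
tcp_rot: [-180.0, -0.0, 90.0]
contact_force: [-0.1, -0.1, -1.2]
grip_width: 0.696
grip_force: 15.0
```

Call:
move_arm(slide=[[0,0,0.001],[0,0,0.001],[0,0,0]], rotation=[[0,0,0],[0,0,0],[0,0,0]], gripper=[1,1,1])

```text
t: 7.52
position: [0.585, -0.2841, 0.0567]
tcp_rot: [180.0, 0.0, 90.0]
contact_force: [0.3, 0.7, -1.2]
grip_width: 0.694
grip_force: 15.0
```

Call:
move_arm(slide=[[0,0,0.001],[0,0,0.001],[0,0,0]], rotation=[[0,0,0],[0,0,0],[0,0,0]], gripper=[1,1,1])

```text
t: 7.9
position: [0.5852, -0.2846, 0.0565]
tcp_rot: [179.9, 0.1, 90.0]
contact_force: [-4.2, 1.4, 10.7]
grip_width: 0.699
grip_force: 14.7
```

Call:
move_arm(slide=[[0,0,-0.001],[0,0,0],[0,0,0],[0,0,-0.02],[0,0,-0.04],[0,0,-0.05],[0,0,-0.05]], rotation=[[0,0,0],[0,0,0],[0,0,0],[0,0,0],[0,0,0],[0,0,0],[0,0,0]], gripper=[-1,-1,-1,-1,-1,-1,-1])

```text
t: 8.78
position: [0.5849, -0.2839, 0.2189]
tcp_rot: [179.9, 0.0, 90.0]
contact_force: [0.9, -0.8, 0.5]
grip_width: 0.999
grip_force: 0.0
```

```bash
cat > rec.py <<'E'
from plant import robot
import numpy as np,json
s=robot.observe();d={k:np.round(s[k],4).tolist() for k in("joints","position","tcp_rot")};print(d)
open("rec.txt","a").write(json.dumps(d)+"\n")
E
python3 rec.py; python3 -c "
from plant import robot;print([a for a in dir(robot) if a[0]!='_'])"
```

```text
{'joints': [-36.1966, 35.3019, 64.1487, 0.002, 80.4698, -36.1965], 'position': [0.5849, -0.2839, 0.2189], 'tcp_rot': [179.9346, 0.0454, 89.9995]}
['PlanningError', 'close_job', 'grab_frame', 'observe', 'tip_reach']
```

Call:
move_arm(slide=[[0,-0.01,-0.05],[0.03,-0.02,-0.04],[0.04,-0.02,-0.03],[0.04,-0.02,0],[0.04,-0.02,0],[0.04,-0.02,0],[0,0,0]], rotation=[[0,0,0],[0,0,0],[0,0,0],[0,0,0],[0,0,0],[0,0,0],[0,0,0]], gripper=[-1,-1,-1,-1,-1,-1,-1])

```text
t: 9.65
position: [0.4741, -0.092, 0.3378]
tcp_rot: [179.8, 0.1, 90.2]
contact_force: [0.3, -0.2, 0.8]
grip_width: 1.003
grip_force: 0.0
```

```bash
python3 rec.py
```

```text
{'joints': [-24.9247, 9.5783, 83.3691, 0.0106, 86.8811, -25.0755], 'position': [0.4741, -0.092, 0.3378], 'tcp_rot': [179.8402, 0.0631, 90.1502]}
```

Call:
move_arm(slide=[[0,0,0],[0,0,0],[0,0,0],[0,0,0]], rotation=[[0,10,0],[0,10,0],[0,10,0],[0,0,0]], gripper=[-1,-1,-1,-1])

```text
t: 10.15
position: [0.475, -0.0961, 0.3351]
tcp_rot: [-179.9, -30.0, 89.8]
contact_force: [-0.4, 1.3, -0.6]
grip_width: 1.002
grip_force: 0.0
```

```bash
python3 rec.py
```

```text
{'joints': [-37.1985, 15.5297, 80.9966, 23.984, 101.6164, -35.8975], 'position': [0.475, -0.0961, 0.3351], 'tcp_rot': [-179.9034, -29.9731, 89.7677]}
```

Call:
move_arm(slide=[[0,0,0],[0,0,0],[0,0,0],[0,0,0]], rotation=[[-10,0,0],[-10,0,0],[-10,0,0],[0,0,0]], gripper=[-1,-1,-1,-1])

```text
t: 10.65
position: [0.474, -0.0934, 0.3362]
tcp_rot: [150.1, -29.8, 90.0]
contact_force: [0.2, 0.7, -0.2]
grip_width: 1.001
grip_force: 0.0
```

```bash
python3 rec.py
```

```text
{'joints': [-45.4338, 1.2798, 101.4717, 42.2645, 77.9778, -46.7473], 'position': [0.474, -0.0934, 0.3362], 'tcp_rot': [150.073, -29.8159, 89.9739]}
```

```bash
cat > kin.py <<'E'
import numpy as np,json
from scipy.spatial.transform import Rotation as Ro
Rz=lambda a:Ro.from_euler("z",a,degrees=True).as_matrix()
Ry=lambda a:Ro.from_euler("y",a,degrees=True).as_matrix()
def load():
    D=[json.loads(l) for l in open("rec.txt")]
    D.append(dict(joints=[-12.8,17.928,85.812,0,76.261,-12.8],position=[.525,0,.25],tcp_rot=[180,0,90]))
    return D
E
python3 - <<'E'
from kin import *
import itertools
D=load()
for s4,s6 in itertools.product([1,-1],repeat=2):
    R0=[]
    for d in D:
        q=d["joints"];B=Rz(q[0])@Ry(q[1]+q[2])@Rz(s4*q[3])@Ry(q[4])@Rz(s6*q[5])
        R0.append(Ro.from_matrix(B.T@Ro.from_euler("xyz",d["tcp_rot"],degrees=True).as_matrix()))
    print(s4,s6,[round(np.degrees((R0[0].inv()*r).magnitude()),2) for r in R0],R0[-1].as_matrix().round(2).tolist())
s4=1
A=[];b=[]
for d in D:
    q=d["joints"];R1=Rz(q[0]);R2=R1@Ry(q[1]);R3=R2@Ry(q[2]);R4=R3@Rz(q[3]);R5=R4@Ry(q[4])
    A.append(np.c_[R1,R2[:,2],R3[:,[0,2]],R4[:,1],R5[:,[0,2]]]);b.append(d["position"])
A=np.vstack(A);b=np.hstack(b)
print("v1xyz L1 e L2 w k T")
x,r,rk,sv=np.linalg.lstsq(A,b,rcond=None);print(x.round(4),rk,sv.round(3),np.abs(A@x-b).max())
for drop in([6],[1],[4,6],[4,6,7],[0,4,6,7],[0,4,7],[0,4,1,7]):
    k=[i for i in range(9) if i not in drop];x=np.linalg.lstsq(A[:,k],b,rcond=None)[0];print(drop,x.round(4),np.abs(A[:,k]@x-b).max())
E
```

```text
1 1 [np.float64(0.0), np.float64(0.0), np.float64(0.0), np.float64(0.0), np.float64(0.0)] [[-0.0, -1.0, -0.0], [1.0, 0.0, -0.0], [0.0, -0.0, 1.0]]
1 -1 [np.float64(0.0), np.float64(22.24), np.float64(0.6), np.float64(21.1), np.float64(46.79)] [[0.43, -0.9, -0.0], [0.9, 0.43, 0.0], [0.0, -0.0, 1.0]]
-1 1 [np.float64(0.0), np.float64(0.02), np.float64(47.96), np.float64(84.53), np.float64(0.0)] [[-0.0, -1.0, -0.0], [1.0, 0.0, -0.0], [0.0, -0.0, 1.0]]
-1 -1 [np.float64(0.0), np.float64(22.24), np.float64(47.85), np.float64(82.26), np.float64(46.79)] [[0.43, -0.9, -0.0], [0.9, 0.43, 0.0], [0.0, -0.0, 1.0]]
v1xyz L1 e L2 w k T
[ 1.500e-03  1.165e-01  2.012e-01  4.389e-01  3.900e-02  3.962e-01
 -2.000e-04  2.000e-04  2.368e-01] 9 [4.411 3.862 3.126 0.644 0.481 0.357 0.254 0.106 0.085] 8.771034725918447e-05
[6] [ 0.0009  0.1163  0.2013  0.4389  0.0391  0.3965 -0.      0.2369] 0.0001374677847835737
[1] [-0.2712  0.2881  0.4341  0.0778  0.568   0.1098 -0.1095  0.2722] 0.04481175603680493
[4, 6] [-0.0036  0.1166  0.1615  0.4389  0.3956  0.0008  0.2356] 0.0037523834013158397
[4, 6, 7] [-0.0047  0.1166  0.1617  0.4389  0.3959  0.2357] 0.0037422705490257058
[0, 4, 6, 7] [0.1166 0.1609 0.4388 0.3912 0.2356] 0.0037673665507614307
[0, 4, 7] [ 0.1174  0.161   0.4389  0.3912 -0.0009  0.2356] 0.0037727457866835734
[0, 4, 1, 7] [0.1666 0.4289 0.3913 0.1093 0.2567] 0.051456135313473095
```

```bash
cat >> kin.py <<'E'
R0=np.array([[0,-1,0],[1,0,0],[0,0,1.]])
X=dict(h=.2013,ly=.1163,ax=.0009,L1=.4389,e=.0391,L2=.3965,T=.2369)
def fk(q,full=False):
    R1=Rz(q[0]);R2=R1@Ry(q[1]);R3=R2@Ry(q[2]);R5=R3@Rz(q[3])@Ry(q[4])
    el=R1@[X["ax"],X["ly"],X["h"]]+R2[:,2]*X["L1"];wc=el+R3@[X["e"],0,X["L2"]];p=wc+R5[:,2]*X["T"]
    R=R5@Rz(q[5])@R0
    return (p,R,el,wc) if full else (p,R)
LO=np.array([-168.41,-55.51,10.69,-70.63,1,-165.06]);HI=np.array([168.41,124.54,146.95,250.63,178,165.06])
from scipy.optimize import least_squares
def ik(p,R,q0):
    f=lambda q:np.r_[(fk(q)[0]-p)*5,(Ro.from_matrix(fk(q)[1]@R.T)).as_rotvec()]
    s=least_squares(f,np.clip(q0,LO+.01,HI-.01),bounds=(LO,HI),x_scale=50.);return s.x,np.abs(s.fun).max()
def horiz(h,roll=0): # tool z along heading h, tool x up, then roll about tool z
    c,s=np.cos(np.radians(h)),np.sin(np.radians(h))
    return np.array([[0,s,c],[0,-c,s],[1,0,0]]).astype(float)@Rz(roll)
E
python3 - <<'E'
from kin import *
q0=np.array([-45,1,101,90,60,-46.])
bt=np.array([.593,.099,.135]);st=np.array([.573,.285,.130])
for h in(0,15,25,35,45,60):
  for nm,p,z in(("bt",bt,.135),("st",st,.13),("air",bt,.4),("airst",st,.4)):
    best=None
    u=np.array([np.cos(np.radians(h)),np.sin(np.radians(h)),0]);P=np.r_[p[:2],z]+.008*u
    for rl in(0,180):
      for q4,q6 in((150,0),(150,100),(150,-100),(100,0)):
        q,e=ik(P,horiz(h,rl),np.array([-20,1,101,q4,60,q6]))
        if e<1e-3: best=(q,e);print(h,nm,rl,q.round(0).astype(int).tolist(),"wc",fk(q,1)[3].round(2),"el z",fk(q,1)[2][2].round(2));break
E
```

```text
0 bt 0 [-3, 42, 123, 177, 75, -89] wc [0.36 0.1  0.14] el z 0.53
0 bt 180 [-3, 42, 123, 177, 75, 91] wc [0.36 0.1  0.14] el z 0.53
0 st 0 [25, 45, 112, 206, 69, -100] wc [0.34 0.28 0.13] el z 0.51
0 st 180 [25, 45, 112, 206, 69, 80] wc [0.34 0.28 0.13] el z 0.51
0 air 0 [-3, 5, 116, 175, 31, -85] wc [0.36 0.1  0.4 ] el z 0.64
0 air 180 [-3, 5, 116, 175, 31, 95] wc [0.36 0.1  0.4 ] el z 0.64
0 airst 0 [25, 14, 106, 223, 37, -127] wc [0.34 0.28 0.4 ] el z 0.63
0 airst 180 [25, 14, 106, 223, 37, 53] wc [0.34 0.28 0.4 ] el z 0.63
15 bt 0 [-12, 42, 124, 152, 77, -83] wc [0.37 0.04 0.14] el z 0.53
15 bt 180 [-12, 42, 124, 152, 77, 97] wc [0.37 0.04 0.13] el z 0.53
15 st 0 [17, 44, 116, 182, 70, -91] wc [0.35 0.23 0.13] el z 0.52
15 st 180 [17, 44, 116, 182, 70, 89] wc [0.35 0.23 0.13] el z 0.52
15 air 0 [-12, 5, 117, 135, 40, -53] wc [0.37 0.04 0.4 ] el z 0.64
15 air 180 [-12, 5, 117, 135, 40, 127] wc [0.37 0.04 0.4 ] el z 0.64
15 airst 0 [17, 10, 110, 183, 30, -93] wc [0.35 0.23 0.4 ] el z 0.63
15 airst 180 [17, 10, 110, 183, 30, 87] wc [0.35 0.23 0.4 ] el z 0.63
25 bt 0 [-17, 42, 122, 13
[... 1479 characters left out ...]
 el z 0.63
45 airst 0 [1, 12, 108, 117, 51, -40] wc [0.41 0.12 0.4 ] el z 0.63
45 airst 180 [1, 12, 108, 117, 51, 140] wc [0.41 0.12 0.4 ] el z 0.63
60 bt 0 [-25, 47, 105, 94, 88, -62] wc [ 0.48 -0.1   0.14] el z 0.5
60 bt 180 [-25, 47, 105, 94, 88, 118] wc [ 0.48 -0.1   0.14] el z 0.5
60 st 0 [-4, 46, 108, 114, 79, -67] wc [0.46 0.09 0.13] el z 0.51
60 st 180 [-4, 46, 108, 114, 79, 113] wc [0.46 0.09 0.13] el z 0.51
60 air 0 [-25, 19, 99, 92, 86, -27] wc [ 0.48 -0.1   0.4 ] el z 0.62
60 air 180 [-25, 19, 99, 92, 86, 153] wc [ 0.48 -0.1   0.4 ] el z 0.62
60 airst 0 [-4, 16, 102, 103, 67, -31] wc [0.46 0.09 0.4 ] el z 0.62
60 airst 180 [-4, 16, 102, 103, 67, 149] wc [0.46 0.09 0.4 ] el z 0.62
```

```bash
cat > plan.py <<'E'
from kin import *
def plan(q,p1,R1,n):
    p0,Ra=fk(q);rv=Ro.from_matrix(Ra.T@R1).as_rotvec();print("total rotvec deg",np.degrees(rv).round(1),"dp",np.round(p1-p0,3))
    # n rows; slide in tool frame at each row's start
    for i in range(n):
        Rc=Ra@Ro.from_rotvec(rv*i/n).as_matrix();sl=Rc.T@((p1-p0)/n)
        qn,e=ik(p0+(p1-p0)*(i+1)/n,Ra@Ro.from_rotvec(rv*(i+1)/n).as_matrix(),q)
        print(i,"slide",sl.round(4).tolist(),"rot",np.degrees(rv/n).round(2).tolist(),"q",qn.round(0).astype(int).tolist(),"dqmax",np.abs(qn-q).max().round(1),"e",round(e,4));q=qn
    return q
E
python3 - <<'E'
from plan import *
q=json.loads(open("rec.txt").readlines()[-1])["joints"]
plan(np.array(q),np.array([.600,.102,.33]),horiz(25),13)
E
```

```text
total rotvec deg [-31.7  41.3  45. ] dp [ 0.126  0.195 -0.006]
0 slide [0.0128, 0.0045, 0.0117] rot [-2.44, 3.18, 3.46] q [-45, 1, 103, 47, 77, -45] dqmax 4.4 e 0.0
1 slide [0.0124, 0.0032, 0.0125] rot [-2.44, 3.18, 3.46] q [-44, 2, 105, 51, 75, -43] dqmax 4.6 e 0.0
2 slide [0.0118, 0.0019, 0.0133] rot [-2.44, 3.18, 3.46] q [-43, 2, 107, 56, 73, -42] dqmax 4.8 e 0.0
3 slide [0.0111, 0.0006, 0.014] rot [-2.44, 3.18, 3.46] q [-41, 2, 108, 61, 72, -41] dqmax 5.0 e 0.0
4 slide [0.0103, -0.0006, 0.0146] rot [-2.44, 3.18, 3.46] q [-40, 3, 110, 66, 69, -41] dqmax 5.3 e 0.0
5 slide [0.0094, -0.0019, 0.0151] rot [-2.44, 3.18, 3.46] q [-38, 3, 112, 72, 67, -41] dqmax 5.7 e 0.0
6 slide [0.0084, -0.003, 0.0155] rot [-2.44, 3.18, 3.46] q [-36, 4, 114, 78, 65, -41] dqmax 6.2 e 0.0
7 slide [0.0073, -0.0042, 0.0158] rot [-2.44, 3.18, 3.46] q [-33, 5, 115, 85, 63, -42] dqmax 6.7 e 0.0
8 slide [0.0062, -0.0053, 0.0159] rot [-2.44, 3.18, 3.46] q [-31, 6, 117, 92, 61, -43] dqmax 7.3 e 0.0
9 slide [0.0049, -0.0063, 0.016] rot [-2.44, 3.18, 3.46] q [-28, 8, 118, 100, 59, -46] dqmax 7.9 e 0.0
10 slide [0.0036, -0.0072, 0.016] rot [-2.44, 3.18, 3.46] q [-25, 9, 119, 109, 58, -48] dqmax 8.5 e 0.0
11 slide [0.0023, -0.0081, 0.0158] rot [-2.44, 3.18, 3.46] q [-21, 11, 119, 117, 57, -51] dqmax 9.0 e 0.0
12 slide [0.0009, -0.0089, 0.0155] rot [-2.44, 3.18, 3.46] q [-17, 13, 119, 127, 57, -54] dqmax 9.3 e 0.0
```

Call:
move_arm(slide=[[0.013,0.0045,0.012],[0.0125,0.003,0.0125],[0.012,0.002,0.013],[0.011,0.0005,0.014],[0.0105,-0.0005,0.0145],[0.0095,-0.002,0.015],[0.0085,-0.003,0.0155]], rotation=[[-2.4,3.2,3.5],[-2.4,3.2,3.5],[-2.4,3.2,3.5],[-2.4,3.2,3.5],[-2.4,3.2,3.5],[-2.4,3.2,3.5],[-2.4,3.2,3.5]], gripper=[-1,-1,-1,-1,-1,-1,-1])

```text
t: 11.52
position: [0.5437, 0.0128, 0.3341]
tcp_rot: [140.6, -62.4, 79.7]
contact_force: [0.2, 0.0, 0.1]
grip_width: 1.001
grip_force: 0.0
```

Call:
move_arm(slide=[[0.0075,-0.004,0.016],[0.006,-0.0055,0.016],[0.005,-0.0065,0.016],[0.0035,-0.007,0.016],[0.0025,-0.008,0.016],[0.001,-0.009,0.0155],[0,0,0],[0,0,0]], rotation=[[-2.4,3.2,3.5],[-2.4,3.2,3.5],[-2.4,3.2,3.5],[-2.4,3.2,3.5],[-2.4,3.2,3.5],[-2.4,3.2,3.5],[0,0,0],[0,0,0]], gripper=[-1,-1,-1,-1,-1,-1,-1,-1])

```text
t: 12.52
position: [0.6014, 0.103, 0.332]
tcp_rot: [-79.3, -89.3, -75.2]
contact_force: [1.3, -0.0, -0.5]
grip_width: 0.996
grip_force: 0.0
```

```bash
python3 rec.py; python3 - <<'E'
from plan import *
from plant import robot
import cv2
q=np.array(json.loads(open("rec.txt").readlines()[-1])["joints"])
p,R=fk(q);print(R.round(3).tolist())
q=plan(q,np.array([.600,.102,.19]),horiz(25),3);plan(q,np.array([.600,.102,.135]),horiz(25),1)
a=robot.grab_frame("scene")["color"];b=robot.grab_frame("side")["color"]
cv2.imwrite("pics/scene4.png",a);cv2.imwrite("pics/side4.png",b)
cv2.imwrite("pics/mix4.png",np.hstack([cv2.resize(a[100:340,140:340],None,fx=2,fy=2),cv2.resize(b[80:320,160:360],None,fx=2,fy=2)]))
E
```

```text
{'joints': [-17.3219, 13.4768, 118.8844, 126.0959, 57.2981, -52.6452], 'position': [0.6014, 0.103, 0.332], 'tcp_rot': [-79.3189, -89.293, -75.162]}
[[0.003, 0.431, 0.902], [-0.012, -0.902, 0.431], [1.0, -0.012, 0.002]]
total rotvec deg [-0.5 -0.1 -0.7] dp [-0.001 -0.001 -0.143]
0 slide [-0.0475, 0.0007, -0.0007] rot [-0.17, -0.04, -0.23] q [-17, 19, 121, 130, 62, -60] dqmax 7.7 e 0.0
1 slide [-0.0475, 0.0005, -0.0007] rot [-0.17, -0.04, -0.23] q [-17, 26, 122, 133, 67, -67] dqmax 6.9 e 0.0
2 slide [-0.0475, 0.0003, -0.0006] rot [-0.17, -0.04, -0.23] q [-17, 33, 123, 135, 72, -73] dqmax 7.2 e 0.0
total rotvec deg [0. 0. 0.] dp [ 0.    -0.    -0.055]
0 slide [-0.055, 0.0, 0.0] rot [0.0, 0.0, 0.0] q [-17, 42, 122, 137, 78, -79] dqmax 8.8 e 0.0
```

View pics/mix4.png

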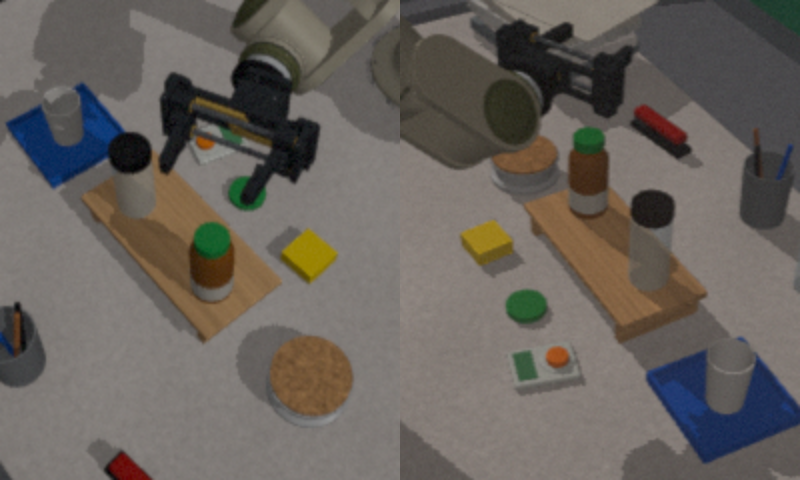

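The cup stands upright in the tray, and the cork is now uncovered at about scene crop (310,372) and side crop (527,152). The bottle cap is clear in both views.

```bash
python3 - <<'E'
from h import *
A=cv2.imread("pics/scene4.png");B=cv2.imread("pics/side4.png")
p,_=blob(A,(50,80,40),(85,255,255),(235,205,262,235));q,_=blob(B,(50,80,40),(85,255,255),(240,138,270,162));print("cap",tri(p,q))
c=[]
for n,I,box in(("scene",A,(265,260,330,320)),("side",B,(200,140,245,168))):
    m=cv2.morphologyEx(mask(I,(5,70,60),(20,255,255),box),cv2.MORPH_OPEN,np.ones((2,2)))
    e=cv2.fitEllipse(cv2.convexHull(cv2.findNonZero(m)));c.append(e[0]);print(n,e,plane(n,e[0],.045).round(4))
E
```

```text
cap (array([0.59302134, 0.0986409 , 0.17705197]), np.float64(0.00026753675835213995))
scene ((296.0438537597656, 288.3914489746094), (39.09027862548828, 41.88792419433594), 123.12873840332031) [0.5733 0.2863 0.045 ]
side ((223.2542266845703, 157.99574279785156), (19.57613182067871, 32.058048248291016), 84.3573226928711) [0.5725 0.2686 0.045 ]
```

Call:
move_arm(slide=[[-0.04,0.001,-0.0015],[-0.04,0,0],[-0.04,0,0],[-0.04,0,0],[-0.03,0,0],[-0.007,0,0],[0,0,0]], rotation=[[-0.5,-0.1,-0.7],[0,0,0],[0,0,0],[0,0,0],[0,0,0],[0,0,0],[0,0,0]], gripper=[-1,-1,-1,-1,-1,-1,-1])

```text
t: 13.5
position: [0.6, 0.1014, 0.1349]
tcp_rot: [-63.7, -89.9, -91.5]
contact_force: [0.5, -0.0, 0.3]
grip_width: 0.999
grip_force: 0.0
```

```bash
python3 rec.py; python3 -c "
from kin import *
q=json.loads(open('rec.txt').readlines()[-1])['joints'];print(fk(q)[1].round(4))
from plant import robot
import cv2
a=robot.grab_frame('scene')['color'];b=robot.grab_frame('side')['color']
cv2.imwrite('pics/mix5.png',np.hstack([cv2.resize(a[120:320,150:350],None,fx=2,fy=2),cv2.resize(b[80:280,160:360],None,fx=2,fy=2)]))"
```

```text
{'joints': [-17.2864, 42.0259, 121.8149, 136.7546, 78.1362, -78.9], 'position': [0.6, 0.1014, 0.1349], 'tcp_rot': [-63.673, -89.8797, -91.5085]}
[[-1.000e-04  4.197e-01  9.076e-01]
 [-2.100e-03 -9.076e-01  4.197e-01]
 [ 1.000e+00 -1.900e-03  9.000e-04]]
```

View pics/mix5.png

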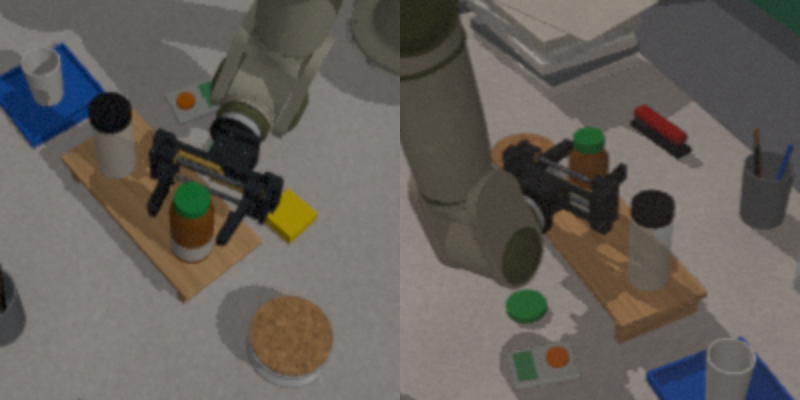

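The bottle is between the open fingers, and the tumbler, lid and notes are clear.

Call:
move_arm(slide=[[0,0,0],[0,0,0],[0,0,0],[0,0,0],[0,0,0]], rotation=[[0,0,0],[0,0,0],[0,0,0],[0,0,0],[0,0,0]], gripper=[1,1,1,1,1], squeeze=40)

```text
t: 14.22
position: [0.5997, 0.1019, 0.1345]
tcp_rot: [-66.7, -89.9, -88.4]
contact_force: [-0.8, 0.9, 2.9]
grip_width: 0.663
grip_force: 39.7
```

Call:
move_arm(slide=[[0.01,0,0],[0.03,0,0],[0.04,0,0],[0.04,0,0],[0.04,0,0],[0.04,0,0],[0.04,0,0],[0,0,0]], rotation=[[0,0,0],[0,0,0],[0,0,0],[0,0,0],[0,0,0],[0,0,0],[0,0,0],[0,0,0]], gripper=[1,1,1,1,1,1,1,1])

```text
t: 15.22
position: [0.5994, 0.1014, 0.3766]
tcp_rot: [22.5, -89.8, -177.7]
contact_force: [-0.2, -0.3, -4.4]
grip_width: 0.665
grip_force: 39.7
```

```bash
python3 rec.py; python3 - <<'E'
from plan import *
q=np.array(json.loads(open("rec.txt").readlines()[-1])["joints"])
q=plan(q,np.array([.580,.288,.375]),horiz(25),6)
for r in(60,120,180): print(ik(fk(q)[0],horiz(25,r),q+[0,0,0,0,0,r]))
E
```

```text
{'joints': [-17.3059, 8.2378, 116.7158, 122.5228, 52.6596, -46.3513], 'position': [0.5994, 0.1014, 0.3766], 'tcp_rot': [22.4878, -89.8239, -177.6984]}
total rotvec deg [ 0.2 -0.2  0.1] dp [-0.019  0.187 -0.002]
0 slide [-0.0004, -0.0296, 0.0101] rot [0.04, -0.03, 0.01] q [-13, 8, 117, 127, 50, -49] dqmax 4.6 e 0.0
1 slide [-0.0004, -0.0296, 0.0101] rot [0.04, -0.03, 0.01] q [-8, 8, 117, 132, 47, -52] dqmax 4.8 e 0.0
2 slide [-0.0004, -0.0296, 0.0101] rot [0.04, -0.03, 0.01] q [-3, 9, 116, 137, 44, -56] dqmax 5.3 e 0.0
3 slide [-0.0004, -0.0296, 0.0102] rot [0.04, -0.03, 0.01] q [1, 9, 116, 143, 41, -60] dqmax 5.8 e 0.0
4 slide [-0.0004, -0.0296, 0.0102] rot [0.04, -0.03, 0.01] q [6, 10, 114, 149, 39, -65] dqmax 6.3 e 0.0
5 slide [-0.0004, -0.0296, 0.0102] rot [0.04, -0.03, 0.01] q [11, 12, 113, 156, 37, -70] dqmax 6.7 e 0.0
(array([ 10.77153345,  11.56846909, 112.83392081, 155.82988099,
        36.8910022 , -10.25522821]), np.float64(1.7919325087947384e-12))
(array([ 10.77153345,  11.56846909, 112.83392081, 155.82988099,
        36.8910022 ,  49.74477179]), np.float64(1.791960264370354e-12))
(array([ 10.77153345,  11.56846909, 112.83392081, 155.82988099,
        36.8910022 , 109.74477179]), np.float64(1.7919880199459697e-12))
```

Call:
move_arm(slide=[[0,-0.03,0.01],[0,-0.03,0.01],[0,-0.03,0.01],[0,-0.03,0.01],[0,-0.03,0.01],[-0.002,-0.028,0.011],[0,0,0]], rotation=[[0.2,-0.2,0.1],[0,0,0],[0,0,0],[0,0,0],[0,0,0],[0,0,0],[0,0,0]], gripper=[1,1,1,1,1,1,1])

```text
t: 16.1
position: [0.579, 0.2899, 0.369]
tcp_rot: [-154.3, -89.4, -0.5]
contact_force: [0.5, 0.5, -3.8]
grip_width: 0.665
grip_force: 39.7
```

Call:
move_arm(slide=[[0,0,0],[0,0,0],[0,0,0],[0,0,0],[0,0,0],[0,0,0],[0,0,0],[0,0,0]], rotation=[[0,0,10],[0,0,10],[0,0,10],[0,0,10],[0,0,10],[0,0,10],[0,0,10],[0,0,10]], gripper=[1,1,1,1,1,1,1,1])

```text
t: 17.1
position: [0.58, 0.2874, 0.3701]
tcp_rot: [-90.5, -9.4, -65.0]
contact_force: [0.3, -0.2, -4.1]
grip_width: 0.665
grip_force: 39.7
```

Call:
move_arm(slide=[[0,0,0],[0,0,0],[0,0,0],[0,0,0],[0,0,0],[0,0,0],[0,0,0],[0,0,0]], rotation=[[0,0,10],[0,0,10],[0,0,10],[0,0,10],[0,0,10],[0,0,10],[0,0,10],[0,0,10]], gripper=[1,1,1,1,1,1,1,1])

```text
t: 18.1
position: [0.58, 0.2874, 0.3701]
tcp_rot: [-91.4, 70.6, -66.4]
contact_force: [0.3, -0.5, -3.7]
grip_width: 0.66
grip_force: 39.7
```

Call:
move_arm(slide=[[0,0,0],[0,0,0],[0,0,0],[0,0,0]], rotation=[[0,0,10],[0,0,10],[0,0,0],[0,0,0]], gripper=[1,1,1,1])

```text
t: 18.6
position: [0.58, 0.2879, 0.3716]
tcp_rot: [170.9, 89.7, -164.1]
contact_force: [-0.4, -0.7, -4.5]
grip_width: 0.662
grip_force: 39.7
```

```bash
python3 rec.py; python3 -c "
from kin import *
q=json.loads(open('rec.txt').readlines()[-1])['joints'];print(fk(q)[1].round(4))
from plant import robot
import cv2
a=robot.grab_frame('scene')['color'];b=robot.grab_frame('side')['color']
cv2.imwrite('pics/mix6.png',np.hstack([cv2.resize(a[180:380,200:400],None,fx=2,fy=2),cv2.resize(b[20:220,130:330],None,fx=2,fy=2)]))"
```

```text
{'joints': [10.7786, 11.7308, 112.9369, 155.8574, 36.8311, 109.7071], 'position': [0.58, 0.2879, 0.3716], 'tcp_rot': [170.9031, 89.6881, -164.1255]}
[[-5.200e-03 -4.222e-01  9.065e-01]
 [-1.500e-03  9.065e-01  4.222e-01]
 [-1.000e+00  9.000e-04 -5.400e-03]]
```

View pics/mix6.png

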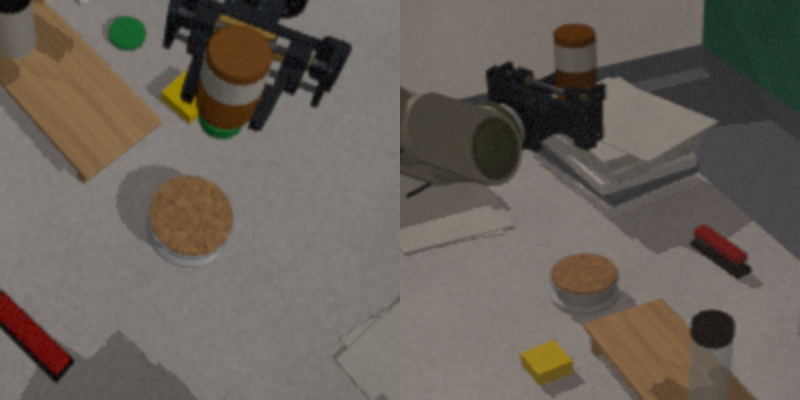

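The bottle is fully inverted in the grip, and both views show the stand clear. I'll hold it there for 2.75 s, then roll it back.

Call:
move_arm(slide=[[0,0,0],[0,0,0],[0,0,0],[0,0,0],[0,0,0],[0,0,0],[0,0,0],[0,0,0]], rotation=[[0,0,0],[0,0,0],[0,0,0],[0,0,0],[0,0,0],[0,0,0],[0,0,0],[0,0,0]], gripper=[1,1,1,1,1,1,1,1])

```text
t: 19.7
position: [0.58, 0.2884, 0.3727]
tcp_rot: [130.0, 89.7, 155.0]
contact_force: [-0.7, 0.2, -4.2]
grip_width: 0.663
grip_force: 39.7
```

Call:
move_arm(slide=[[0,0,0],[0,0,0],[0,0,0],[0,0,0],[0,0,0],[0,0,0],[0,0,0],[0,0,0]], rotation=[[0,0,0],[0,0,0],[0,0,0],[0,0,0],[0,0,0],[0,0,0],[0,0,0],[0,0,0]], gripper=[1,1,1,1,1,1,1,1])

```text
t: 20.7
position: [0.58, 0.2884, 0.3727]
tcp_rot: [130.4, 89.7, 155.4]
contact_force: [0.1, 0.1, -4.4]
grip_width: 0.666
grip_force: 39.7
```

Call:
move_arm(slide=[[0,0,0],[0,0,0],[0,0,0],[0,0,0],[0,0,0],[0,0,0]], rotation=[[0,0,0],[0,0,0],[0,0,0],[0,0,0],[0,0,0],[0,0,0]], gripper=[1,1,1,1,1,1])

```text
t: 21.45
position: [0.58, 0.2884, 0.3727]
tcp_rot: [130.6, 89.7, 155.6]
contact_force: [-0.6, -0.9, -4.9]
grip_width: 0.667
grip_force: 39.7
```

Call:
move_arm(slide=[[0,0,0],[0,0,0],[0,0,0],[0,0,0],[0,0,0],[0,0,0],[0,0,0],[0,0,0]], rotation=[[0,0,-10],[0,0,-10],[0,0,-10],[0,0,-10],[0,0,-10],[0,0,-10],[0,0,-10],[0,0,-10]], gripper=[1,1,1,1,1,1,1,1])

```text
t: 22.45
position: [0.58, 0.2884, 0.3727]
tcp_rot: [-90.2, 9.9, -65.0]
contact_force: [0.4, -0.5, -4.5]
grip_width: 0.663
grip_force: 39.7
```

Call:
move_arm(slide=[[0,0,0],[0,0,0],[0,0,0],[0,0,0],[0,0,0],[0,0,0],[0,0,0],[0,0,0]], rotation=[[0,0,-10],[0,0,-10],[0,0,-10],[0,0,-10],[0,0,-10],[0,0,-10],[0,0,-10],[0,0,-10]], gripper=[1,1,1,1,1,1,1,1])

```text
t: 23.45
position: [0.58, 0.2884, 0.3727]
tcp_rot: [-90.6, -70.1, -64.4]
contact_force: [-0.0, -0.0, -5.1]
grip_width: 0.666
grip_force: 39.7
```

Call:
move_arm(slide=[[0,0,0],[0,0,0],[0,0,0],[0,0,0]], rotation=[[0,0,-10],[0,0,-10],[0,0,0],[0,0,0]], gripper=[1,1,1,1])

```text
t: 23.95
position: [0.58, 0.2884, 0.3727]
tcp_rot: [-114.9, -89.5, -40.1]
contact_force: [-0.3, -0.1, -4.0]
grip_width: 0.664
grip_force: 39.7
```

```bash
python3 rec.py; python3 - <<'E'
from plan import *
from h import *
from plant import robot
q=np.array(json.loads(open("rec.txt").readlines()[-1])["joints"]);print(fk(q)[1].round(4))
A=robot.grab_frame("scene")["color"];B=robot.grab_frame("side")["color"]
cv2.imwrite("pics/scene7.png",A);cv2.imwrite("pics/side7.png",B)
p,s1=blob(A,(50,80,40),(85,255,255),(275,150,335,260));r,s2=blob(B,(50,80,40),(85,255,255),(180,10,260,75));print(p,s1,r,s2,tri(p,r))
plan(q,np.array([.580,.289,.14]),horiz(25),5)
E
```

```text
{'joints': [10.8217, 11.6893, 112.8683, 155.8667, 36.8331, -69.898], 'position': [0.58, 0.2884, 0.3727], 'tcp_rot': [-114.9322, -89.5316, -40.0586]}
[[ 0.0063  0.4227  0.9062]
 [-0.0053 -0.9062  0.4228]
 [ 1.     -0.0074 -0.0034]]
[316.29862475 216.67779961] [304 205  26  25 509] [217.13125  49.45   ] [210  44  15  12 160] (array([0.57398543, 0.28448251, 0.41567695]), np.float64(0.0008004589713413543))
total rotvec deg [-0.   0.2 -0.4] dp [-0.     0.001 -0.233]
0 slide [-0.0466, 0.0002, 0.0002] rot [-0.0, 0.04, -0.08] q [11, 17, 115, 159, 44, -74] dqmax 7.0 e 0.0
1 slide [-0.0466, 0.0002, 0.0002] rot [-0.0, 0.04, -0.08] q [11, 22, 117, 162, 51, -78] dqmax 7.1 e 0.0
2 slide [-0.0466, 0.0001, 0.0001] rot [-0.0, 0.04, -0.08] q [11, 29, 118, 163, 58, -81] dqmax 7.0 e 0.0
3 slide [-0.0466, 0.0, 0.0001] rot [-0.0, 0.04, -0.08] q [11, 35, 119, 164, 65, -83] dqmax 6.7 e 0.0
4 slide [-0.0466, -0.0, 0.0001] rot [-0.0, 0.04, -0.08] q [11, 42, 118, 165, 71, -85] dqmax 7.0 e 0.0
```

Call:
move_arm(slide=[[-0.04,0.0005,0.0005],[-0.045,0,0],[-0.045,0,0],[-0.045,0,0],[-0.035,0,0],[-0.017,0,0],[-0.005,0,0],[0,0,0]], rotation=[[0,0.2,-0.4],[0,0,0],[0,0,0],[0,0,0],[0,0,0],[0,0,0],[0,0,0],[0,0,0]], gripper=[1,1,1,1,1,1,1,1])

```text
t: 25.05
position: [0.581, 0.2878, 0.1412]
tcp_rot: [71.7, -89.8, 133.3]
contact_force: [-0.5, -0.9, -3.9]
grip_width: 0.665
grip_force: 39.7
```

```bash
python3 rec.py; python3 - <<'E'
from plan import *
from h import *
from plant import robot
q=np.array(json.loads(open("rec.txt").readlines()[-1])["joints"]);print(fk(q)[1].round(4))
A=robot.grab_frame("scene")["color"];B=robot.grab_frame("side")["color"]
cv2.imwrite('pics/mix8.png',np.hstack([cv2.resize(A[180:340,220:380],None,fx=2.5,fy=2.5),cv2.resize(B[80:240,150:310],None,fx=2.5,fy=2.5)]))
E
```

```text
{'joints': [10.7076, 42.0154, 117.7311, 164.8042, 70.4475, -84.9378], 'position': [0.581, 0.2878, 0.1412], 'tcp_rot': [71.7295, -89.8485, 133.2783]}
[[-1.800e-03  4.227e-01  9.062e-01]
 [ 1.900e-03 -9.062e-01  4.227e-01]
 [ 1.000e+00  2.500e-03  8.000e-04]]
```

View pics/mix8.png

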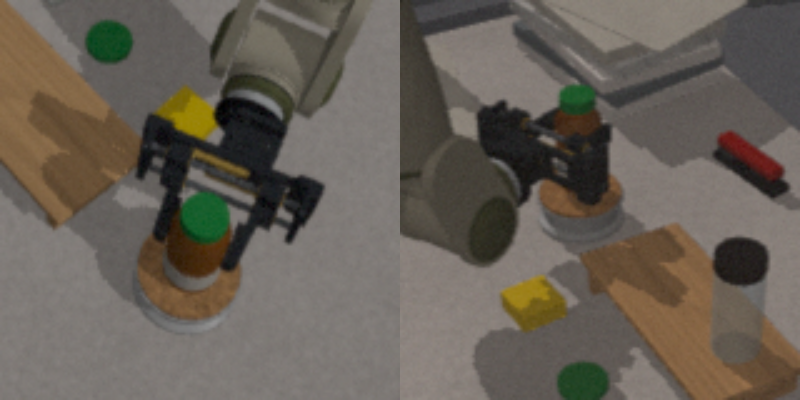

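The bottle hangs upright over the middle of the cork. Next is a gentle lowering.

Call:
move_arm(slide=[[-0.004,0,0],[-0.003,0,0],[-0.002,0,0],[0,0,0]], rotation=[[0,0,0],[0,0,0],[0,0,0],[0,0,0]], gripper=[1,1,1,1])

```text
t: 25.65
position: [0.5807, 0.2877, 0.1315]
tcp_rot: [93.5, -89.8, 111.5]
contact_force: [-0.6, -0.0, -4.8]
grip_width: 0.668
grip_force: 39.7
```

Call:
move_arm(slide=[[-0.001,0,0],[0,0,0]], rotation=[[0,0,0],[0,0,0]], gripper=[1,1])

```text
t: 25.9
position: [0.5807, 0.2877, 0.1307]
tcp_rot: [87.7, -89.8, 117.3]
contact_force: [0.8, -0.6, -4.9]
grip_width: 0.662
grip_force: 39.7
```

Call:
move_arm(slide=[[-0.001,0,0],[0,0,0]], rotation=[[0,0,0],[0,0,0]], gripper=[1,1])

```text
t: 26.15
position: [0.5807, 0.2877, 0.1296]
tcp_rot: [90.1, -89.8, 114.9]
contact_force: [-0.7, -0.6, -4.8]
grip_width: 0.664
grip_force: 39.7
```

Call:
move_arm(slide=[[-0.0008,0,0],[0,0,0]], rotation=[[0,0,0],[0,0,0]], gripper=[1,1])

```text
t: 26.4
position: [0.5809, 0.2877, 0.1295]
tcp_rot: [61.7, -89.8, 143.3]
contact_force: [-1.1, -0.5, -0.2]
grip_width: 0.665
grip_force: 39.7
```

Call:
move_arm(slide=[[0,0,0],[0,0,0],[0,0,0],[0,0,-0.01],[0,0,-0.03],[0.02,0,-0.01],[0.05,0,0],[0.05,0,0]], rotation=[[0,0,0],[0,0,0],[0,0,0],[0,0,0],[0,0,0],[0,0,0],[0,0,0],[0,0,0]], gripper=[-1,-1,-1,-1,-1,-1,-1,-1])

```text
t: 27.4
position: [0.5346, 0.2665, 0.2496]
tcp_rot: [118.4, -89.8, 86.6]
contact_force: [1.0, 0.5, -1.1]
grip_width: 0.999
grip_force: 0.0
```

Call:
move_arm(slide=[[0.05,0,0],[0.05,0,0],[0.02,0,0],[0,0,0]], rotation=[[0,0,0],[0,0,0],[0,0,0],[0,0,0]], gripper=[-1,-1,-1,-1])

```text
t: 27.9
position: [0.5345, 0.2671, 0.3701]
tcp_rot: [54.6, -89.7, 150.5]
contact_force: [-0.9, 0.2, 0.2]
grip_width: 1.0
grip_force: 0.0
```

```bash
python3 rec.py; python3 - <<'E'
from plan import *
from h import *
from plant import robot
q=np.array(json.loads(open("rec.txt").readlines()[-1])["joints"])
A=robot.grab_frame("scene")["color"];B=robot.grab_frame("side")["color"]
cv2.imwrite('pics/mix9.png',np.hstack([cv2.resize(A[130:330,160:360],None,fx=2,fy=2),cv2.resize(B[100:300,180:380],None,fx=2,fy=2)]))
p,s1=blob(A,(50,80,40),(85,255,255),(275,220,335,300));r,s2=blob(B,(50,80,40),(85,255,255),(200,90,260,145));print(p,s1,r,s2,tri(p,r))
D=Ro.from_euler("xyz",[180,0,90],degrees=True).as_matrix()
plan(q,np.array([.423,-.124,.25]),D,16)
E
```

```text
{'joints': [8.7499, 5.9809, 120.6299, 154.0049, 39.7439, -69.6212], 'position': [0.5345, 0.2671, 0.3701], 'tcp_rot': [54.5536, -89.7299, 150.4698]}
[300.83171521 268.60841424] [291 259  20  20 309] [220.5        122.65714286] [214 117  14  12 140] (array([0.57447475, 0.28382889, 0.17268196]), np.float64(0.0008657186005031622))
total rotvec deg [ 50.7 -79.4 -50.3] dp [-0.112 -0.391 -0.121]
0 slide [-0.0076, 0.0192, -0.0167] rot [3.17, -4.96, -3.14] q [3, 3, 122, 136, 38, -58] dqmax 18.1 e 0.0
1 slide [-0.01, 0.0178, -0.0169] rot [3.17, -4.96, -3.14] q [-3, 0, 122, 117, 38, -46] dqmax 18.6 e 0.0
2 slide [-0.0124, 0.0162, -0.0169] rot [3.17, -4.96, -3.14] q [-9, -2, 122, 100, 41, -36] dqmax 16.8 e 0.0
3 slide [-0.0147, 0.0145, -0.0166] rot [3.17, -4.96, -3.14] q [-14, -4, 121, 87, 45, -29] dqmax 13.9 e 0.0
4 slide [-0.0169, 0.0128, -0.016] rot [3.17, -4.96, -3.14] q [-18, -4, 119, 75, 50, -24] dqmax 11.3 e 0.0
5 slide [-0.0189, 0.0109, -0.0151] rot [3.17, -4.96, -3.14] q [-22, -4, 117, 66, 55, -22] dqmax 9.4 e 0.0
6 slide [-0.0207, 0.009, -0.0139] rot [3.17, -4.96, -3.14] q [-24, -4, 11
[... 277 characters left out ...]
 rot [3.17, -4.96, -3.14] q [-30, -1, 108, 37, 69, -22] dqmax 6.5 e 0.0
10 slide [-0.0255, 0.0015, -0.0069] rot [3.17, -4.96, -3.14] q [-30, 0, 105, 31, 71, -24] dqmax 6.3 e 0.0
11 slide [-0.0261, -0.0002, -0.0047] rot [3.17, -4.96, -3.14] q [-31, 2, 104, 24, 73, -25] dqmax 6.2 e 0.0
12 slide [-0.0263, -0.0019, -0.0024] rot [3.17, -4.96, -3.14] q [-31, 3, 102, 18, 74, -27] dqmax 6.1 e 0.0
13 slide [-0.0263, -0.0034, 0.0] rot [3.17, -4.96, -3.14] q [-32, 5, 101, 12, 74, -28] dqmax 6.1 e 0.0
14 slide [-0.026, -0.0048, 0.0025] rot [3.17, -4.96, -3.14] q [-32, 6, 100, 6, 74, -30] dqmax 6.1 e 0.0
15 slide [-0.0253, -0.006, 0.005] rot [3.17, -4.96, -3.14] q [-32, 7, 99, 0, 74, -32] dqmax 6.1 e 0.0
```

View pics/mix9.png

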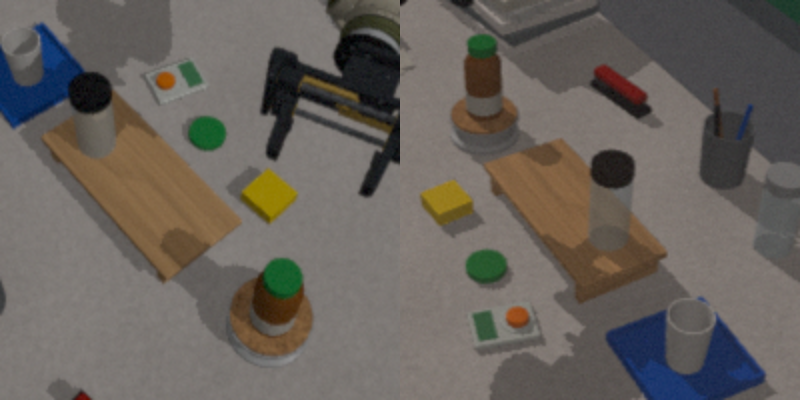

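The bottle stands upright near the middle of the cork. The cap triangulates to (0.574, 0.284), and the bystanders are untouched. Next is the button.

Call:
move_arm(slide=[[-0.004,0.0095,-0.008],[-0.004,0.0095,-0.008],[-0.005,0.009,-0.0085],[-0.005,0.009,-0.0085],[-0.006,0.008,-0.0085],[-0.006,0.008,-0.0085],[-0.0075,0.007,-0.008],[-0.0075,0.007,-0.008]], rotation=[[1.6,-2.5,-1.6],[1.6,-2.5,-1.6],[1.6,-2.5,-1.6],[1.6,-2.5,-1.6],[1.6,-2.5,-1.6],[1.6,-2.5,-1.6],[1.6,-2.5,-1.6],[1.6,-2.5,-1.6]], gripper=[-1,1,1,1,1,1,1,1], squeeze=20)

```text
t: 29.0
position: [0.5082, 0.1691, 0.3389]
tcp_rot: [154.2, -66.1, 63.9]
contact_force: [0.2, -0.3, 0.9]
grip_width: 0.231
grip_force: 0.0
```

Call:
move_arm(slide=[[-0.017,0.013,-0.016],[-0.019,0.011,-0.015],[-0.0205,0.009,-0.014],[-0.022,0.007,-0.0125],[-0.0235,0.005,-0.011],[-0.0245,0.0035,-0.009]], rotation=[[3.2,-5,-3.1],[3.2,-5,-3.1],[3.2,-5,-3.1],[3.2,-5,-3.1],[3.2,-5,-3.1],[3.2,-5,-3.1]], gripper=[1,1,1,1,1,1])

```text
t: 29.75
position: [0.4661, 0.022, 0.2954]
tcp_rot: [165.7, -31.5, 74.6]
contact_force: [-0.5, 1.4, -0.7]
grip_width: 0.004
grip_force: 0.0
```

Call:
move_arm(slide=[[-0.0255,0.0015,-0.007],[-0.026,0,-0.005],[-0.026,-0.002,-0.0025],[-0.026,-0.0035,0],[-0.026,-0.005,0.0025],[-0.025,-0.006,0.005],[0,0,0],[0,0,0]], rotation=[[3.2,-5,-3.1],[3.2,-5,-3.1],[3.2,-5,-3.1],[3.2,-5,-3.1],[3.2,-5,-3.1],[3.2,-5,-3.1],[0,0,0],[0,0,0]], gripper=[1,1,1,1,1,1,1,1])

```text
t: 30.75
position: [0.424, -0.1226, 0.2535]
tcp_rot: [-179.1, 0.3, 89.8]
contact_force: [-0.0, 0.3, -0.0]
grip_width: 0.002
grip_force: 0.0
```

```bash
python3 rec.py; python3 - <<'E'
from plan import *
from h import *
from plant import robot
s=robot.observe();W=robot.grab_frame("wrist")["color"]
m=mask(W,(3,150,100),(16,255,255),(100,30,450,260));n,_,st,ce=cv2.connectedComponentsWithStats(m)
for i in range(1,n):
    if st[i,4]>150: print(ce[i],st[i],wplane(ce[i],s["position"],s["tcp_rot"],.018).round(4))
q=s["joints"];D=Ro.from_euler("xyz",[180,0,90],degrees=True).as_matrix();plan(q,np.array([.423,-.124,.06]),D,4)
cv2.imwrite("pics/w10.png",W)
E
```

```text
{'joints': [-31.025, 7.5257, 98.3275, -0.711, 74.7934, -30.5907], 'position': [0.424, -0.1226, 0.2535], 'tcp_rot': [-179.0944, 0.2591, 89.7581]}
total rotvec deg [-0.9  0.3 -0.2] dp [-0.001 -0.001 -0.194]
0 slide [-0.0001, 0.0005, 0.0484] rot [-0.23, 0.06, -0.06] q [-31, 10, 103, -1, 67, -31] dqmax 7.4 e 0.0
1 slide [-0.0002, 0.0003, 0.0484] rot [-0.23, 0.06, -0.06] q [-31, 14, 107, 0, 60, -31] dqmax 7.5 e 0.0
2 slide [-0.0002, 0.0002, 0.0484] rot [-0.23, 0.06, -0.06] q [-31, 18, 110, 0, 52, -31] dqmax 7.5 e 0.0
3 slide [-0.0003, -0.0, 0.0484] rot [-0.23, 0.06, -0.06] q [-32, 23, 112, 0, 45, -32] dqmax 7.5 e 0.0
```

Call:
move_arm(slide=[[-0.001,-0.001,0.045],[0,0,0.05],[0,0,0.05],[0,0,0.045],[0,0,0.014],[0,0,0.006],[0,0,0.004],[0,0,0]], rotation=[[-0.9,0.3,-0.2],[0,0,0],[0,0,0],[0,0,0],[0,0,0],[0,0,0],[0,0,0],[0,0,0]], gripper=[1,1,1,1,1,1,1,1])

```text
t: 31.8
position: [0.4231, -0.1253, 0.041]
tcp_rot: [179.9, 0.2, 90.0]
contact_force: [-0.0, -0.2, 0.5]
grip_width: 0.001
grip_force: 0.0
```

Call:
move_arm(slide=[[0,0,0.003],[0,0,0.003],[0,0,0]], rotation=[[0,0,0],[0,0,0],[0,0,0]], gripper=[1,1,1])

```text
t: 32.17
position: [0.4226, -0.1251, 0.0341]
tcp_rot: [180.0, 0.1, 90.0]
contact_force: [0.1, 1.1, 0.3]
grip_width: 0.005
grip_force: 0.0
```

Tips are at z ≈ 0.023, so I'll press in small steps.

Call:
move_arm(slide=[[0,0,0.002],[0,0,0.002],[0,0,0.002],[0,0,0]], rotation=[[0,0,0],[0,0,0],[0,0,0],[0,0,0]], gripper=[1,1,1,1])

```text
t: 32.67
position: [0.4227, -0.1252, 0.0282]
tcp_rot: [179.9, 0.1, 90.0]
contact_force: [-0.4, 1.3, 2.6]
grip_width: 0.005
grip_force: 1.7
```

Call:
move_arm(slide=[[0,0,0.002],[0,0,0]], rotation=[[0,0,0],[0,0,0]], gripper=[1,1])

```text
t: 32.92
position: [0.4228, -0.1252, 0.0271]
tcp_rot: [179.9, 0.2, 90.0]
contact_force: [-4.6, 1.8, 18.1]
grip_width: 0.006
grip_force: 9.5
```

18 N at a hard stop is well past the 4 N spring, so the button is fully down. Releasing it now.

Call:
move_arm(slide=[[0,0,0],[0,0,-0.004],[0,0,-0.01],[0,0,-0.03],[0,0,-0.05],[0,0,-0.05],[0,0,-0.03],[0,0,0]], rotation=[[0,0,0],[0,0,0],[0,0,0],[0,0,0],[0,0,0],[0,0,0],[0,0,0],[0,0,0]], gripper=[1,1,1,1,1,1,1,1])

```text
t: 33.92
position: [0.423, -0.125, 0.2019]
tcp_rot: [179.8, 0.3, 90.0]
contact_force: [1.0, -0.2, -0.2]
grip_width: 0.007
grip_force: 0.0
```

```bash
python3 - <<'E'
from h import *
from plant import robot
A=robot.grab_frame("scene")["color"];B=robot.grab_frame("side")["color"]
cv2.imwrite('pics/mix11.png',np.hstack([cv2.resize(A[130:330,140:340],None,fx=2,fy=2),cv2.resize(B[100:300,180:380],None,fx=2,fy=2)]))
for n,lo,hi,b1,b2 in(("cap",(50,80,40),(85,255,255),(275,220,335,300),(200,90,260,145)),("lid",(50,80,40),(85,255,255),(250,185,280,210),(205,222,240,245)),("notes",(20,120,80),(35,255,255),(275,210,315,245),(185,185,220,215))):
    print(n,tri(blob(A,lo,hi,b1)[0],blob(B,lo,hi,b2)[0]))
E
```

```text
cap (array([ 0.56631836,  0.19441743, -0.0194424 ]), np.float64(0.15701975452789893))
lid (array([ 0.43283229, -0.00871254,  0.00736586]), np.float64(0.000229613929612208))
notes (array([0.42983162, 0.13833374, 0.00866957]), np.float64(0.011480501553233066))
```

View pics/mix11.png

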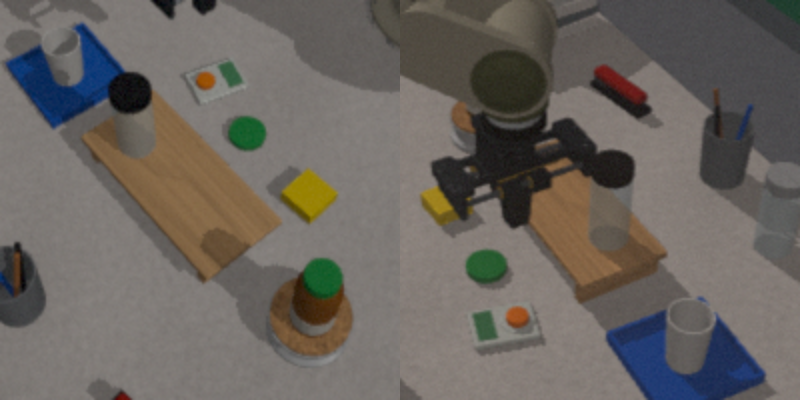

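The bottle stands on the cork, the cup is in the tray, the button is back up, and the bystanders are in place. The odd cap and notes numbers come only from the arm blocking the side view.

```bash
python3 -c "
from plant import robot;print(robot.close_job())"
```

```text
the job is handed in; nothing more can be done
None
```

I handed the job in at about 34 s: the cup stands upright in the blue tray, the bottle was held upside down for about 3 s and set upright near the middle of the cork, the timer button was pressed fully down and released, and the tumbler, notes and lid were left in place.

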